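# Hang the lift-off gate on the chip bay

### The job

Lift the plywood gate out of its wooden stand, hang it on the grey chip bay by lowering both of its knuckles fully onto the two hinge pins, and swing it shut against the bay's stop flange. Work gently: feel for the pins rather than forcing or dropping the gate, and leave the foam blank, the jar and the aluminium pylon where they are.

Things in the scene. Friction and masses are not known exactly. Their poses are not given: they have to be found in the camera images.
- gate: Plywood gate leaf, two steel knuckles on one upright edge; 0.2 to 0.42 kg. Starts upright in the stand. Origin: on the knuckle axis, level with the panel's lower edge. z up along the axis; x from the axis along the panel to the free edge; y the panel's normal. Panel 140 long (x 14 to 154), 10 thick (y -5 to 5), 120 mm high (z 0 to 120).
- gate_top (a point): Middle of the gate's top edge, over its centre of mass within 5 mm (gate frame 78, 0, 120 mm): the panel, 10 mm thick, can be pinched here from above.
- gate_low_knuckle (a point): On the knuckle axis at the lower knuckle's underside (gate frame 0, 0, 22 mm). Knuckles: upright tubes, outer diameter 24, bore 12 right through, 18 mm tall, at gate z 22 to 40 and 92 to 110.
- gate_free_edge (a point): Middle of the gate's free edge (gate frame 154, 0, 60 mm).
- stand: Fixed wooden stand. Origin on the bench; base board x 30 to 180, y -45 to 45, 12 mm thick; two rails (x 55 to 165, each 13 mm thick) with tops at z = 52 and a 12 mm slot between them along y = 0. The gate stands in the slot on the base board, its x axis along the stand's: lift it more than 40 mm to free it.
- bay: Fixed grey sheet-metal chip bay: floor and three walls 125 mm high, 145 x 184 mm. Origin on the bench under its middle; the open front looks along +x; hinge at the front's +y end, stop flange at the -y end. Gate shut: its x axis along the bay's -y, middle plane at bay x = 70 mm. Gate open square: its x axis along the bay's +x. It swings freely with light friction and stays where left.
- stop (a point): Middle of the stop flange's front face (bay frame 64, -69, 70 mm), face normal along the bay's +x, 45 mm wide, 125 mm high. The shut gate's inner face lies on it (within 2 mm).
- hinge_mark (a point): Fixed to the bay (bay frame 70, 75, 32 mm): axis of the lower pin at the top of its lug if the steel hinge plate were mid-slot. The plate is screwed tight up to 8 mm either way from here along the bay's y (exact in x and z); how far is not reported: find it by feel or sight. Pins: 10 in diameter, 16 tall, upright, flat tops with a 1 mm rounded rim. Knuckles seat on the lugs.
- hinge_mark_up (a point): The same point for the upper pin, 70 mm above (bay frame 70, 75, 102 mm): same spacing as the knuckles, so both enter at once. Lugs are 8 mm thick, 14 wide, reach 8 mm in front of the axis; plate face 20 mm behind it. The lower knuckle must come in between the lugs, from the front, with the gate 17 to 40 mm above its seated height (seated: panel's lower edge 10 mm over the bench).
- foam_blank: Tan foam block 60 x 70 x 55 mm lying inside the bay; origin at the centre of its underside. Leave it.
- jar: Jar 60 mm in diameter, 85 mm tall, on the bench beyond the work; origin at the centre of its underside. Leave it.
- pylon: Aluminium prosthesis tube 130 mm tall with a 54 mm foot flange, standing on the bench; origin at the centre of its underside. Leave it.
Things that resemble listed ones, but are neither listed nor needed, are in the scene too. There is more than one size of the gate; the one meant has the size given above.

How it is judged:
By the outcome, as a careful person would: the job done as asked, in the order asked, and still so for the second after the job is handed in, with the robot touching nothing.
It also fails if it takes over 72 s, if anything falls off the work surface, if the arm or the gripper's body presses on something with over 40 N, if the wrist force passes 120 N, or if a joint passes its speed limit or range.

### The arm

A 7-joint arm with a two-finger parallel gripper is mounted at the origin on the work surface. World frame = base frame: x ahead of the robot, y to its left, z up, the work surface at z = 0. Lengths are in m, angles in rad, forces in N, time in s.
With the tool pointing down it reaches from about 0.4 to 0.85 m from the base axis. Payload 10.4 kg.
Tool frame: the origin (TCP) lies midway between the tips of the shut fingers; the grasp point (between the pads) lies 19 mm behind it; z points along the fingers, y is the line along which they close (so a half turn about z gives the same grasp; the last joint's range is limited). The gripper opens to 87 mm and grips with 3 to 60 N. Pads are 19 mm wide; open, the fingers measure 117 mm over their backs; the gripper's body (75 mm by 190 mm) begins 51 mm behind the grasp point.
Start: joints at [-1.178, 0.332, -0.065, 1.46, 0.022, 1.35, -0.088], TCP at [0.252, 0.572, 0.223] pointing down, gripper open.
Joint ranges: [-2.6, 2.6], [-0.5, 2.12], [-1.47, 1.34], [0.16, 2.42], [-1.27, 4.41], [0.06, 2.06], [-2.6, 2.6]. Speed limits (rad/s): [2.22, 2.22, 2.79, 2.79, 3.14, 3.14, 3.14].

### API

Orientations are given as a unit quaternion [x, y, z, w].
In Python, from bench import r gives the robot as it stands.
- The arm moves only by the tool arm_command, never from a script. Its argument "moves" is one flat list of numbers, 4 for each row, row after row: the shift along the tool's x, y, z in cm, then the turn about the tool's z in degrees. A call has 1 to 12 rows; each row shifts and turns the commanded pose from where the row before left it, along the tool's axes as they then stand; what a row does not reach is not made up. A row lasts 1/12 s, in which the tool goes at most 41.7 mm and 7.16 degrees, less where a joint would pass 70% of its speed; a pose out of reach is approached as far as the arm can. A call with a gripper value outside its range is refused whole. "fingers" is the opening in per cent of the stroke, from 0 (shut) to 100 (fully open), set as the call begins (left out, the last holds). The fingers move at their own pace and stop on an object; "squeeze" is the grip in N (left out, the last holds). Time passes only in rows, so rows that do not move let the fingers close. It gives the time, the measured TCP pose, the force, the opening and the grip force at its end, in the units of the state.
- r.read_state(): the state, without advancing time (a new reading comes with each control period).
- r.camera(name): name is "side" or "top"; returns the picture (384x512x3 uint8, red, green, blue); there is no depth.
- r.camera_info(name): a dict with "fx", "fy", "cx", "cy" (pixels), "origin" and "attitude" of the camera in the world. Camera axes: x right, y up, looking along -z (the intrinsics and any distortion apply to the point x, -y, -z); pixel columns grow to the right and rows downward; lengths in m; the calibration is good to about 2 mm. A picture is of the moment at which its call begins. camera_info takes no time and is no camera call.
- r.close_job(): hands the job in; it is judged then, once.
The state is a dict: "time": time; "joint_positions": joint angles; "joint_vel": joint speeds; "joint_torque": joint torques, N m; "ee_pos": TCP position; "eef_rot": TCP orientation; "ft_force": force on the tool from outside, world axes, zero at the start; "torque": the same for the moment, N m; "width": finger opening in m; "grip_force": force on a finger pad.
Only numpy, scipy, OpenCV 4.12 (cv2) and the standard library are available. Lean on these libraries where they do the work, as an engineer would, in place of code of your own. Each camera call takes 0.05 s, during which the arm holds its last target. There are 200 camera calls.

## Working session

There is one attempt and no reset: what is moved stays moved. The work goes in short steps, Python scripts to look and compute and a tool call to move; the robot and the scene stay as the last step left them, time stands still between calls to the robot, and variables do not carry over. Pictures are saved under pics/ and viewed, at most 10 in all, crops included, and the job is handed in when it is done.

Besides the shell and the picture viewer there is one more tool, called by a JSON object that holds its "method" and its "body". arm_command: Moves the arm, as the interface text tells. Its arguments: {"type":"object","properties":{"moves":{"type":"array"},"fingers":{"type":"number"},"squeeze":{"type":"number"}},"required":["moves"]}

```bash
mkdir -p pics; ls
python3 - <<'E'
from bench import r
import cv2
for n in("side","top"):
    im=r.camera(n);cv2.imwrite(f"pics/{n}0.png",cv2.cvtColor(im,cv2.COLOR_RGB2BGR));print(r.camera_info(n))
s=r.read_state();print(s)
E
```

```text
pics
{'fx': 434.7367387641635, 'fy': 434.7367387641635, 'cx': 248.55062499816762, 'cy': 194.40465788771888, 'origin': array([ 0.34632872, -0.85600833,  0.81834545]), 'attitude': array([ 0.4431203 , -0.02744223, -0.07583874,  0.89282686])}
{'fx': 439.80160689368887, 'fy': 439.80160689368887, 'cx': 256.7717794851583, 'cy': 198.72292133330996, 'origin': array([0.29104798, 0.08413734, 1.35760849]), 'attitude': array([-0.05601323,  0.06246864,  0.70857927, -0.70062516])}
{'time': 0.1, 'joint_positions': array([-1.1776159 ,  0.33282843, -0.06469015,  1.46088351,  0.02157432,
        1.34993869, -0.08850338]), 'joint_vel': array([ 0.00046394, -0.0002779 , -0.00054097, -0.00194607, -0.00056622,
        0.00188195,  0.00146192]), 'joint_torque': array([ 1.77830709e-03, -6.24544930e+01,  2.47143174e-02, -3.90717208e+01,
       -6.15491602e-02,  3.65184748e-02,  7.17140711e-05]), 'ee_pos': array([0.25229125, 0.57140719, 0.22180865]), 'eef_rot': array([ 2.06395250e-01,  9.78468464e-01, -6.71248837e-04, -1.20050912e-04]), 'ft_force': array([-1.01347646,  0.59907706,  0.04364053]), 'torque': array([ 0.01197846,  0.00415543, -0.01892738]), 'grip_force': 0.0, 'width': 0.08698912005719289}
```

View pics/side0.png

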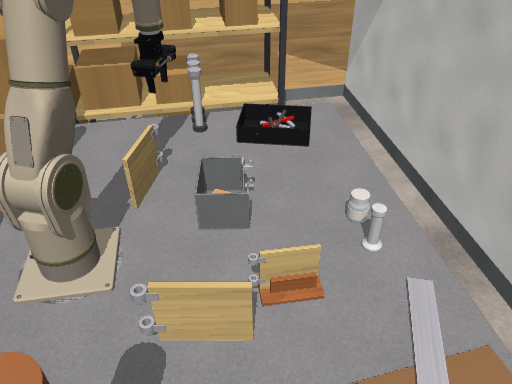

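View pics/top0.png

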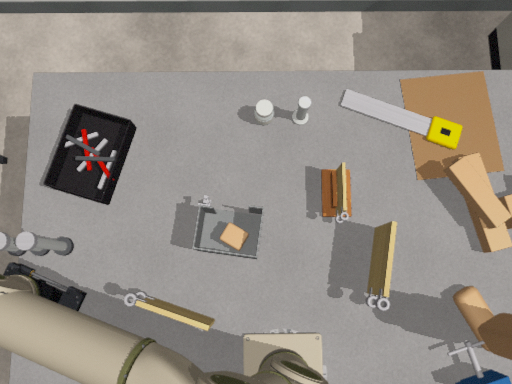

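The side view shows the small gate in its stand (knuckles near (254,260) and (254,279)). The bay is at (223,195) with its hinge at (248,165–185), and the jar and pylon are on the right. The top view shows the stand at (338,192) with the gate knuckles toward the robot at (342,217). The bay is at (228,230), hinge at (206,202), front facing away from the robot.

```bash
cat > h.py <<'E'
import numpy as np,cv2
from scipy.spatial.transform import Rotation as R
from bench import r
def cam(n):
    c=r.camera_info(n); return c,R.from_quat(c["attitude"]).as_matrix()
def ray(n,u,v):
    c,A=cam(n); d=A@np.array([(u-c["cx"])/c["fx"],-(v-c["cy"])/c["fy"],-1]); return c["origin"],d
def onz(n,u,v,z):
    o,d=ray(n,u,v); return o+d*(z-o[2])/d[2]
def px(n,p):
    c,A=cam(n); q=A.T@(np.array(p)-c["origin"]); return np.array([c["cx"]-c["fx"]*q[0]/q[2],c["cy"]+c["fy"]*q[1]/q[2]])
def tri(a,b):  # side px, top px
    o1,d1=ray("side",*a);o2,d2=ray("top",*b)
    t=np.linalg.lstsq(np.c_[d1,-d2],o2-o1,rcond=None)[0]
    p,q=o1+d1*t[0],o2+d2*t[1]; return (p+q)/2,np.linalg.norm(p-q)
def save(im,name,x,y,w,h,s):
    c=cv2.cvtColor(im[y:y+h,x:x+w],cv2.COLOR_RGB2BGR)
    cv2.imwrite("pics/"+name,cv2.resize(c,None,fx=s,fy=s,interpolation=cv2.INTER_CUBIC))
E
python3 - <<'E'
from h import *
a=cv2.cvtColor(cv2.imread("pics/top0.png"),cv2.COLOR_BGR2RGB);b=cv2.cvtColor(cv2.imread("pics/side0.png"),cv2.COLOR_BGR2RGB)
save(a,"tc.png",190,118,180,145,4);save(b,"sc.png",185,150,150,150,4)
E
```

```text
(no output)
```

View pics/tc.png

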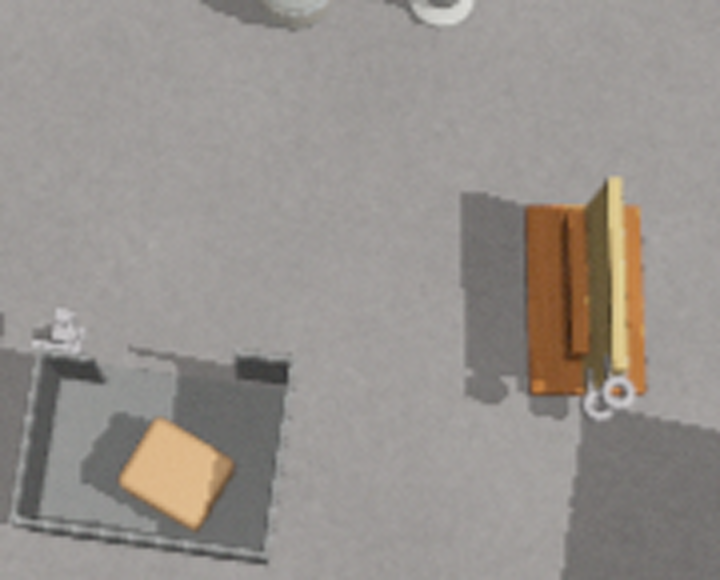

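View pics/sc.png

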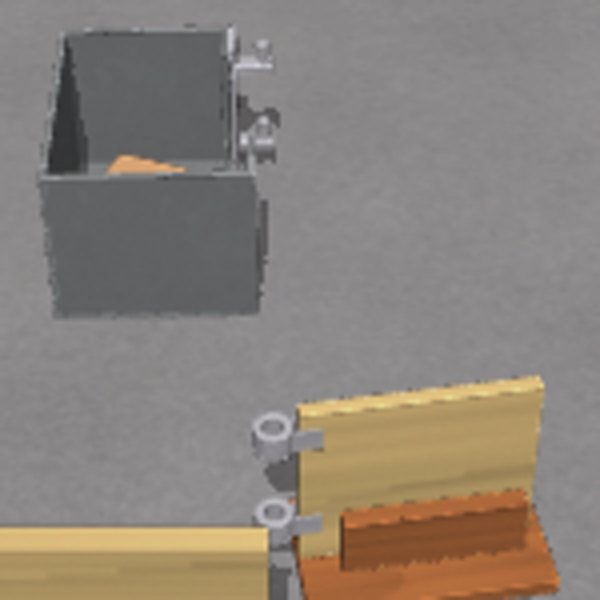

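The top crop shows the gate's top edge from (621,370) to (615,180), the upper knuckle at (618,391), and bay wall-top corners at (17,521), (267,560) and (290,358). The side crop shows the pin tips at (263,43) and (263,120), and the gate's upper knuckle at (273,430).

```bash
cat > p.py <<'E'
from h import *
np.set_printoptions(precision=4,suppress=True)
T=lambda x,y:((x+.5)/4-.5+190,(y+.5)/4-.5+118)
S=lambda x,y:((x+.5)/4-.5+185,(y+.5)/4-.5+150)
fe=onz("top",*T(615,180),.132);he=onz("top",*T(621,370),.132);kn=onz("top",*T(618,391),.122)
print("gate free,hinge,knuckle",fe,he,kn,np.linalg.norm(fe-he),"yaw",np.degrees(np.arctan2(*(fe-he)[1::-1])))
print("side: ",onz("side",*S(541,380),.132),onz("side",*S(299,410),.132),onz("side",*S(273,430),.122))
print("lowknuckle side",onz("side",*S(275,515),.052), "top",onz("top",*T(600,403),.052))
rl=onz("top",*T(17,521),.125);rr=onz("top",*T(267,560),.125);fr=onz("top",*T(290,358),.125)
print("bay",rl,rr,fr,np.linalg.norm(rl-rr),np.linalg.norm(rr-fr))
print("rear edge yaw", np.degrees(np.arctan2(*(rl-rr)[1::-1]))-90)
print("side rear/front", [onz("side",*S(*q),.125) for q in((64,34),(229,30),(41,177),(258,177))])
print("pins side",onz("side",*S(263,42),.118),onz("side",*S(263,120),.048),"top",onz("top",*T(65,314),.118))
E
python3 p.py
```

```text
gate free,hinge,knuckle [ 0.601  -0.1782  0.132 ] [ 0.4633 -0.1763  0.132 ] [ 0.4497 -0.1756  0.122 ] 0.13771719180404748 yaw -0.8115804319753492
side:  [ 0.6062 -0.1781  0.132 ] [ 0.4679 -0.1772  0.132 ] [ 0.4526 -0.1801  0.122 ]
lowknuckle side [ 0.453  -0.1798  0.052 ] top [ 0.4498 -0.1764  0.052 ]
bay [0.3627 0.2485 0.125 ] [0.3337 0.0747 0.125 ] [0.4754 0.0567 0.125 ] 0.17623658918447518 0.14285948188608047
rear edge yaw -9.464477051983152
side rear/front [array([0.3678, 0.2464, 0.125 ]), array([0.489 , 0.2288, 0.125 ]), array([0.34  , 0.0732, 0.125 ]), array([0.4812, 0.0469, 0.125 ])]
pins side [0.5128 0.2186 0.118 ] [0.5115 0.2176 0.048 ] top [0.51   0.2169 0.118 ]
```

Run:
```python
from h import *
np.set_printoptions(precision=3,suppress=True)
print("jar",onz("top",264,105,.085),onz("side",360,194,.085),"pylon",tri((379,209),(305,102)))
print("big gate free",tri((253,283),(393,223)),"near",tri((151,283),(377,298)))
print("foam",onz("top",233,236,.055))
```

```text
jar [0.796 0.046 0.085] [0.791 0.042 0.085] pylon (array([ 0.789, -0.075,  0.125]), np.float64(0.002107104889373147))
big gate free (array([ 0.427, -0.298,  0.172]), np.float64(0.012504998474487532)) near (array([ 0.228, -0.246,  0.154]), np.float64(0.013459214184466398))
foam [0.4   0.143 0.055]
```

{"method": "arm_command", "body": {"moves": [0,0,0,-7,0,0,0,-7,0,0,0,-7,0,0,0,-2], "fingers": 60, "squeeze": 25}}

```text
time: 0.43
ee_pos: [0.2524, 0.5715, 0.2221]
eef_rot: [0.004, 1.0, -0.0, -0.0]
ft_force: [0.7, 0.1, 0.5]
width: 0.068
grip_force: 0.0
```

{"method": "arm_command", "body": {"moves": [-1.8,-3.4,0,0,-1.8,-3.4,0,0,-1.8,-3.4,0,0,-1.8,-3.4,0,0,-1.8,-3.4,0,0,-1.8,-3.4,0,0,-1.8,-3.4,0,0,-1.8,-3.4,0,0,-1.8,-3.4,0,0,-1.8,-3.4,0,0,-1.8,-3.4,0,0,-1.8,-3.4,0,0]}}

```text
time: 1.43
ee_pos: [0.4629, 0.1588, 0.2225]
eef_rot: [0.007, 1.0, 0.0, -0.0]
ft_force: [1.0, 0.6, -0.4]
width: 0.0522
grip_force: 0.0
```

{"method": "arm_command", "body": {"moves": [-0.6,-3.4,0,0,-0.6,-3.4,0,0,-0.6,-3.4,0,0,-0.6,-3.4,0,0,-0.6,-3.4,0,0,-0.6,-3.4,0,0,-0.6,-3.4,0,0,-0.6,-3.4,0,0,-0.6,-3.4,0,0,-0.6,-3.0,0,0,0,0,0,0]}}

```text
time: 2.35
ee_pos: [0.5169, -0.1829, 0.2224]
eef_rot: [0.011, 1.0, -0.001, -0.0]
ft_force: [-1.3, -1.1, 0.1]
width: 0.0523
grip_force: 0.0
```

{"method": "arm_command", "body": {"moves": [-0.9,0.25,0,-0.7,-0.9,0.25,0,0,0,0,3,0,0,0,3,0,0,0,3,0,0,0,2,0,0,0,1.2,0,0,0,0.7,0,0,0,0,0,0,0,0,0]}}

```text
time: 3.18
ee_pos: [0.5366, -0.1709, 0.0943]
eef_rot: [0.001, 1.0, 0.0, 0.0]
ft_force: [0.9, -0.1, 0.1]
width: 0.0523
grip_force: 0.0
```

{"method": "arm_command", "body": {"moves": [0,0,0,0,0,0,0,0,0,0,0,0,0,0,0,0,0,0,0,0,0,0,0,0], "fingers": 0, "squeeze": 25}}

```text
time: 3.68
ee_pos: [0.5358, -0.1713, 0.0937]
eef_rot: [0.001, 1.0, 0.0, 0.0]
ft_force: [0.7, 0.2, -0.8]
width: 0.0199
grip_force: 0.0
```

{"method": "arm_command", "body": {"moves": [0,-0.6,0,0,0,0,0,0,0,0,0,0,0,0,0,0,0,0,0,0,0,0,0,0]}}

```text
time: 4.18
ee_pos: [0.5357, -0.1777, 0.0936]
eef_rot: [0.001, 1.0, -0.0, 0.0]
ft_force: [-0.4, -2.1, 0.5]
width: 0.0096
grip_force: 25.0
```

{"method": "arm_command", "body": {"moves": [0,0,-0.5,0,0,0,-1,0,0,0,-1,0,0,0,-1,0,0,0,-1,0,0,0,-1,0,0,0,-0.8,0,0,0,0,0,0,0,0,0]}}

```text
time: 4.93
ee_pos: [0.536, -0.1772, 0.157]
eef_rot: [0.001, 1.0, 0.0, 0.0]
ft_force: [0.4, 0.6, -2.3]
width: 0.0097
grip_force: 25.0
```

{"method": "arm_command", "body": {"moves": [-0.5,1.5,0,0,-1,3,0,0,-1,3.5,0,0,-1,3.5,0,0,-1,3.5,0,0,-1,3.5,0,0,-1,3.5,0,0,-1,3.5,0,0,-1,3.5,0,0,-1,3.5,0,0,-1,3,0,0,-0.4,1.9,0,0]}}

```text
time: 5.93
ee_pos: [0.6452, 0.2012, 0.155]
eef_rot: [-0.001, 1.0, 0.001, -0.001]
ft_force: [-0.9, 0.7, -2.5]
width: 0.0096
grip_force: 25.0
```

{"method": "arm_command", "body": {"moves": [0,0,0,3,0,0,0.5,3,0,0,1,3,0,0,1,0,0,0,0.8,0,0,0,0.4,0,0,0,0,0,0,0,0,0]}}

```text
time: 6.6
ee_pos: [0.6455, 0.1964, 0.1194]
eef_rot: [0.079, 0.997, -0.0, -0.0]
ft_force: [0.8, 0.2, -1.8]
width: 0.01
grip_force: 25.0
```

Run:
```python
from h import *
np.set_printoptions(precision=4,suppress=True)
for n in("top","side"):
    im=r.camera(n);cv2.imwrite(f"pics/{n}1.png",cv2.cvtColor(im,cv2.COLOR_RGB2BGR))
    a=im;q=px(n,(.535,.215,.1)).astype(int);print(n,q)
    if n=="top": A=im[q[1]-37:q[1]+38,q[0]-40:q[0]+40];qa=q
    else: B=im[q[1]-37:q[1]+38,q[0]-40:q[0]+40]
c=np.vstack([A,B]);c=np.hstack([A,B])
save(c,"c1.png",0,0,160,75,5)
s=r.read_state();print(s["ee_pos"],s["eef_rot"],s["ft_force"],s["joint_positions"])
```

```text
top [207 188]
side [257 165]
[0.6459 0.1965 0.1202] [0.0794 0.9968 0.0003 0.0004] [-0.5867  0.0863 -1.9313] [-0.6408  0.5266  0.3891  1.4574 -0.2065  1.1971  1.1879]
```

View pics/c1.png

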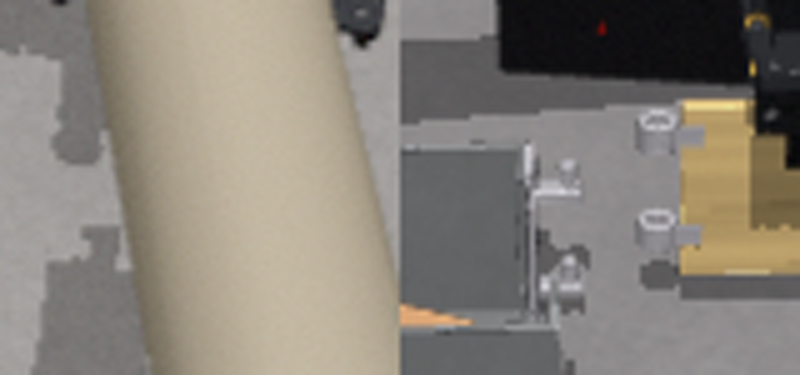

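The side view (right half) shows the gate held level in front of the hinge: knuckle tops at (658,118) and (658,216), pin tips at (568,160) and (569,258), gate well in line in depth. The arm blocks the top view.

```bash
cat > q.py <<'E'
from h import *
np.set_printoptions(precision=4,suppress=True)
S=lambda x,y:(137+(x+.5)/5-.5,128+(y+.5)/5-.5)
print("kn",onz("side",*S(658,118),.148),onz("side",*S(658,216),.078))
print("pin",onz("side",*S(568,161),.118),onz("side",*S(569,258),.048))
print("lug front corner z.102", onz("side",*S(579,187),.102))
k=px("side",(.512,.2181,.148));print("expected knuckle-top px when over pin",k, px("side",(.512,.2181,.118)))
E
python3 q.py
```

```text
kn [0.5647 0.2102 0.148 ] [0.5656 0.2113 0.078 ]
pin [0.5126 0.2205 0.118 ] [0.512  0.2198 0.048 ]
lug front corner z.102 [0.5182 0.2156 0.102 ]
expected knuckle-top px when over pin [249.9676 151.5944] [250.1319 160.2464]
```

{"method": "arm_command", "body": {"moves": [0.7,0,0,0,0.7,0,0,0,0.7,0,0,0,0.7,0.1,0,0,0.7,0,0,0,0.6,0,0,0,0.5,0,0,0,0.4,0,0,0,0.3,0,0,0,0,0,0,0,0,0,0,0]}}

```text
time: 7.62
ee_pos: [0.5935, 0.2059, 0.1196]
eef_rot: [0.079, 0.997, 0.0, 0.0]
ft_force: [-0.0, -0.0, -2.2]
width: 0.0099
grip_force: 25.0
```

Run:
```python
from h import *
np.set_printoptions(precision=4,suppress=True)
A=r.camera("side")[128:203,217:297];B=r.camera("top")[152:227,167:247]
save(np.hstack([A,B]),"c2.png",0,0,160,75,5)
s=r.read_state();print(s["ee_pos"],s["eef_rot"],s["ft_force"])
```

```text
[0.5936 0.2058 0.1196] [0.0796 0.9968 0.     0.0001] [ 0.2488 -0.2399 -2.6043]
```

View pics/c2.png

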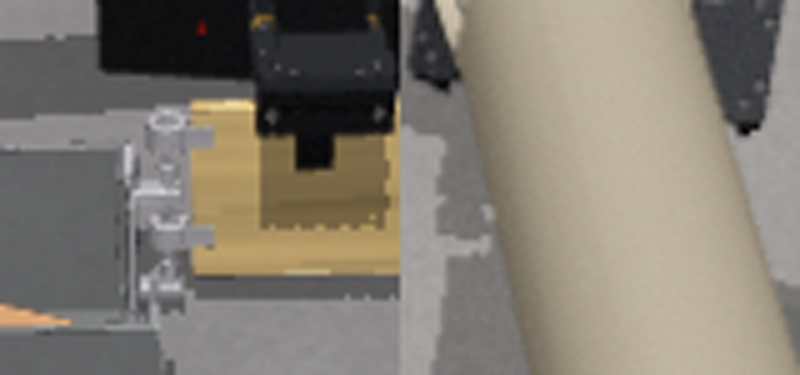

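The side crop shows both knuckles hovering straight above the pins: tops at (168,120) and (169,218), pin tips at (168,160) and (169,260). That matches the expected 30 mm offset, so I'll feel downward.

{"method": "arm_command", "body": {"moves": [0,0,0.4,0,0,0,0.4,0,0,0,0.2,0,0,0,0.1,0,0,0,0.1,0,0,0,0.1,0,0,0,0,0,0,0,0,0]}}

```text
time: 8.38
ee_pos: [0.5934, 0.2059, 0.1066]
eef_rot: [0.08, 0.997, 0.0, 0.0]
ft_force: [-0.2, -0.9, -2.0]
width: 0.0097
grip_force: 25.0
```

{"method": "arm_command", "body": {"moves": [0,0,0.1,0,0,0,0.1,0,0,0,0,0,0,0,0,0]}}

```text
time: 8.72
ee_pos: [0.5933, 0.2059, 0.1045]
eef_rot: [0.08, 0.997, 0.0, -0.0]
ft_force: [-0.1, -0.5, -2.9]
width: 0.0094
grip_force: 25.0
```

{"method": "arm_command", "body": {"moves": [0,0,0.1,0,0,0,0.1,0,0,0,0,0,0,0,0,0]}}

```text
time: 9.05
ee_pos: [0.5933, 0.2059, 0.1025]
eef_rot: [0.08, 0.997, 0.0, -0.0]
ft_force: [-0.0, 0.2, -3.1]
width: 0.01
grip_force: 25.0
```

{"method": "arm_command", "body": {"moves": [0,0,0.1,0,0,0,0.1,0,0,0,0.1,0,0,0,0.1,0,0,0,0.1,0,0,0,0,0]}}

```text
time: 9.55
ee_pos: [0.5932, 0.2058, 0.0973]
eef_rot: [0.08, 0.997, -0.0, -0.0]
ft_force: [-0.6, -0.7, -2.9]
width: 0.0099
grip_force: 25.0
```

{"method": "arm_command", "body": {"moves": [0,0,0.1,0,0,0,0.1,0,0,0,0.1,0,0,0,0.1,0,0,0,0.05,0,0,0,0,0,0,0,0,0]}}

```text
time: 10.13
ee_pos: [0.5934, 0.2059, 0.093]
eef_rot: [0.08, 0.997, 0.0, 0.0]
ft_force: [-0.5, -0.2, -2.1]
width: 0.0096
grip_force: 25.0
```

{"method": "arm_command", "body": {"moves": [0,0,0.05,0,0,0,0.05,0,0,0,0.05,0,0,0,0,0,0,0,0,0]}}

```text
time: 10.55
ee_pos: [0.5934, 0.2059, 0.0916]
eef_rot: [0.08, 0.997, 0.0, 0.0]
ft_force: [-0.2, 0.4, -1.7]
width: 0.0099
grip_force: 25.0
```

Run:
```python
from h import *
np.set_printoptions(precision=4,suppress=True)
A=r.camera("side")[128:203,217:317]
save(A,"c3.png",0,0,100,75,8)
s=r.read_state();print(s["ee_pos"],s["eef_rot"],s["ft_force"])
```

```text
[0.5934 0.2059 0.0916] [0.0795 0.9968 0.0001 0.    ] [-0.019   0.4171 -2.5087]
```

View pics/c3.png

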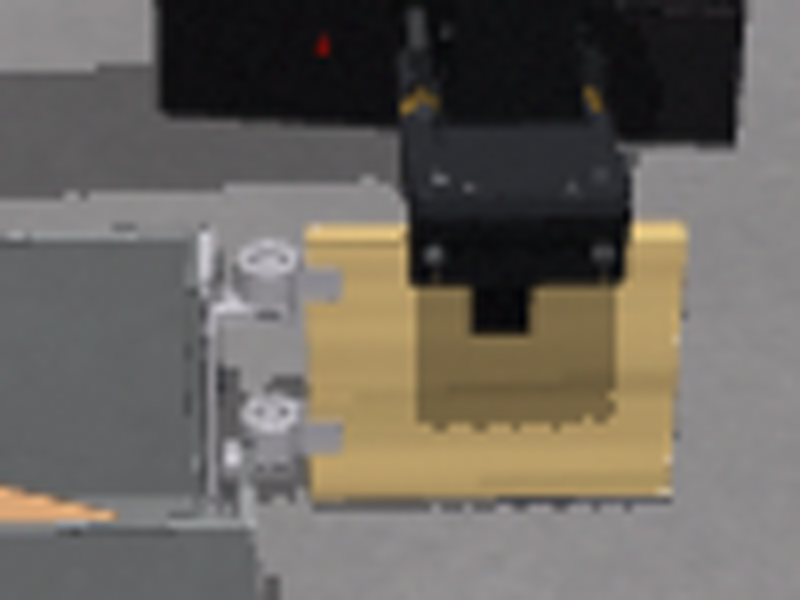

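The crop shows both pins inside the knuckle bores at (268,258) and (270,411), with the knuckles almost down on the lugs. I'll keep lowering until I feel the seat.

{"method": "arm_command", "body": {"moves": [0,0,0.05,0,0,0,0.05,0,0,0,0,0,0,0,0,0]}}

```text
time: 10.93
ee_pos: [0.5937, 0.206, 0.091]
eef_rot: [0.08, 0.997, 0.0, 0.0]
ft_force: [-0.1, 0.1, 3.9]
width: 0.0101
grip_force: 25.0
```

{"method": "arm_command", "body": {"moves": [0,0,-0.05,0,0,0,0,0,0,0,0,0,0,0,0,0,0,0,0,0], "fingers": 24}}

```text
time: 11.35
ee_pos: [0.5933, 0.2058, 0.0909]
eef_rot: [0.08, 0.997, -0.0, -0.0]
ft_force: [0.5, 0.2, 0.9]
width: 0.0203
grip_force: 0.0
```

{"method": "arm_command", "body": {"moves": [0.01,-0.25,0,2,0.02,-0.5,0,3.5,0.02,-0.58,0,4,0.02,-0.58,0,4,0.02,-0.58,0,4,0.02,-0.58,0,4,0.02,-0.58,0,4,0.02,-0.58,0,4,0,0,0,0]}}

```text
time: 12.1
ee_pos: [0.5759, 0.1666, 0.091]
eef_rot: [0.333, 0.943, -0.0, -0.0]
ft_force: [1.4, -0.0, -0.0]
width: 0.0208
grip_force: 0.0
```

{"method": "arm_command", "body": {"moves": [0.02,-0.58,0,4,0.02,-0.58,0,4,0.02,-0.58,0,4,0.02,-0.58,0,4,0.02,-0.58,0,4,0.02,-0.58,0,4,0.02,-0.58,0,4,0.02,-0.58,0,4,0.02,-0.58,0,4,0.02,-0.58,0,4,0,0,0,0]}}

```text
time: 13.02
ee_pos: [0.5271, 0.1381, 0.091]
eef_rot: [0.634, 0.773, -0.0, -0.0]
ft_force: [0.1, -0.9, 0.5]
width: 0.0206
grip_force: 0.0
```

{"method": "arm_command", "body": {"moves": [0.02,-0.58,0,4,0.02,-0.58,0,4,0.02,-0.58,0,4,0.02,-0.5,0,4,0.01,-0.4,0,4,0,-0.2,0,0,0,0,0,0,0,0,0,0]}}

```text
time: 13.68
ee_pos: [0.4998, 0.1376, 0.0912]
eef_rot: [0.757, 0.654, 0.0, 0.0]
ft_force: [0.8, 0.2, -0.3]
width: 0.0209
grip_force: 0.0
```

{"method": "arm_command", "body": {"moves": [0,-0.15,0,0.5,0,-0.1,0,0,0,-0.1,0,0,0,0,0,0,0,0,0,0]}}

```text
time: 14.1
ee_pos: [0.496, 0.1379, 0.091]
eef_rot: [0.761, 0.649, 0.0, -0.0]
ft_force: [0.1, 0.2, 0.1]
width: 0.021
grip_force: 0.1
```

{"method": "arm_command", "body": {"moves": [0,-0.08,0,0,0,-0.08,0,0,0,0,0,0,0,0,0,0]}}

```text
time: 14.43
ee_pos: [0.4944, 0.1382, 0.091]
eef_rot: [0.761, 0.649, 0.0, -0.0]
ft_force: [-0.2, -0.2, -0.1]
width: 0.0207
grip_force: 0.1
```

{"method": "arm_command", "body": {"moves": [0,-0.08,0,0,0,-0.08,0,0,0,0,0,0,0,0,0,0]}}

```text
time: 14.77
ee_pos: [0.4928, 0.1384, 0.091]
eef_rot: [0.761, 0.649, 0.0, -0.0]
ft_force: [0.4, -0.3, -0.0]
width: 0.0207
grip_force: 0.1
```

{"method": "arm_command", "body": {"moves": [0,-0.06,0,0,0,-0.06,0,0,0,0,0,0,0,0,0,0]}}

```text
time: 15.1
ee_pos: [0.4916, 0.1386, 0.091]
eef_rot: [0.761, 0.649, 0.0, -0.0]
ft_force: [-0.1, -0.3, -0.4]
width: 0.0207
grip_force: 0.1
```

{"method": "arm_command", "body": {"moves": [0,-0.06,0,0,0,-0.06,0,0,0,0,0,0,0,0,0,0]}}

```text
time: 15.43
ee_pos: [0.4905, 0.1388, 0.091]
eef_rot: [0.761, 0.649, 0.0, -0.0]
ft_force: [0.2, -0.0, -0.1]
width: 0.0208
grip_force: 0.2
```

{"method": "arm_command", "body": {"moves": [0,-0.06,0,0,0,-0.06,0,0,0,0,0,0,0,0,0,0]}}

```text
time: 15.77
ee_pos: [0.4901, 0.1389, 0.0912]
eef_rot: [0.761, 0.649, 0.001, 0.001]
ft_force: [4.7, -0.8, -3.9]
width: 0.0208
grip_force: 2.8
```

{"method": "arm_command", "body": {"moves": [0,0.2,0,0,0,0.3,0,0,0,0,0,0,0,0,0,0], "fingers": 40}}

```text
time: 16.1
ee_pos: [0.4942, 0.1381, 0.091]
eef_rot: [0.761, 0.649, -0.0, -0.0]
ft_force: [0.5, 0.4, 0.5]
width: 0.0333
grip_force: 0.0
```

{"method": "arm_command", "body": {"moves": [0,0,-1,0,0,0,-1.5,0,0,0,-2,0,0,0,-2.5,0,0,0,-2.5,0,0,0,-2.5,0,-2,0,-2,0,-3,0,0,0,-3,0,0,0,-3,0,0,0,-3,0,0,0,0,0,0,0]}}

```text
time: 17.1
ee_pos: [0.4713, -0.0062, 0.2319]
eef_rot: [0.764, 0.646, 0.001, -0.0]
ft_force: [0.2, -0.4, -0.3]
width: 0.0349
grip_force: 0.0
```

Run:
```python
from h import *
np.set_printoptions(precision=4,suppress=True)
A=r.camera("side")[128:228,180:280];B=r.camera("top")[160:260,180:280]
save(np.hstack([A,B]),"c4.png",0,0,200,100,4)
print(r.read_state()["ee_pos"])
```

```text
[ 0.4719 -0.001   0.2317]
```

View pics/c4.png

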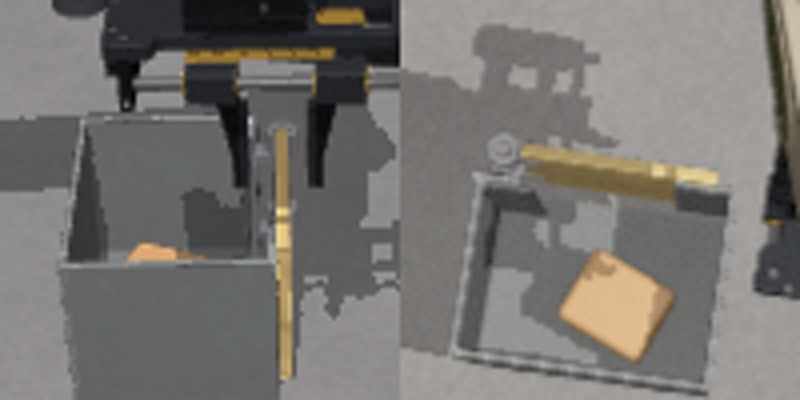

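The crop shows the gate shut across the bay front, lying on the stop flange at the right (717,177). The upper knuckle is on its pin at (503,150), the foam is in place, and the gripper is clear. The force rise at the end of the swing confirmed the stop contact.

```bash
python3 -c "
from bench import r
print(r.close_job())"
```

```text
the job is handed in; nothing more can be done
None
```

The gate is hung with both knuckles seated on the pins and swung shut against the stop flange. The foam, jar and pylon were not touched, and I handed the job in at about 17 s with the gripper clear.

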